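# Sort the melt-flow tester's parts into their trays

### The job

The parts of the melt-flow tester lie mixed on the bench. Put each kind away where it belongs: both knobbed weights into the blue-rimmed white enamel tray, both sleeves into the round steel dish, and the piston into the narrow grey tray. Stand weights and sleeves upright on the floor of their tray, lay the piston flat and lengthwise in its own, and leave the sample jar and the beaker where they stand.

Things in the scene. Friction and masses are not known exactly. Their poses are not given: they have to be found in the camera images.
- large_weight: Larger loose steel weight, 0.35 to 0.65 kg, standing upright: a disc 54 mm in diameter and 26 mm high with a plain round grip knob on top, 18 mm in diameter, reaching from 30 to 50 mm above the underside (a neck of 15 mm diameter joins them). Origin: centre of the underside; z up.
- small_weight: Smaller loose steel weight, 0.15 to 0.29 kg, standing upright: a disc 40 mm in diameter and 20 mm high with a plain round grip knob on top, 16 mm in diameter, reaching from 24 to 42 mm above the underside (neck of 13 mm diameter). Origin: centre of the underside; z up.
- long_sleeve: Longer loose steel sleeve (a thick tube, open at both ends), about 0.25 kg, standing on end: outer diameter 38 mm, bore 18 mm, height 36 mm. Origin: centre of the underside; z up along the bore.
- short_sleeve: Shorter loose steel sleeve (a thick tube, open at both ends), about 0.18 kg, standing on end: outer diameter 38 mm, bore 18 mm, height 26 mm. Origin: centre of the underside; z up along the bore.
- piston: Loose steel piston, about 0.1 kg, lying flat: a round rod 12 mm in diameter with a square collar 22 x 22 mm, 8 mm thick, at each end; total length 110 mm along its x. It rests on the flats of the collars, so that it does not roll; the rod's axis is 11 mm above what it lies on. Both ends are alike. Origin: on the rod's axis, half way along (11 mm above the bench at the start); x along the rod, z up at the start.
- weight_tray: White enamel tray with a blue rim, fixed to the bench: outside 170 mm (its x) by 120 mm (its y), rim 21.5 mm high, walls 5 mm, floor about 5 mm thick; inside 160 x 110 mm. Both weights belong here. Origin: centre of the underside, on the bench; z up.
- sleeve_dish: Round shallow stainless steel dish, fixed to the bench: outer diameter 156 mm, inner 148 mm, rim 18 mm high, floor 4 mm thick. Both sleeves belong here. Origin: centre of the underside, on the bench; z up.
- piston_tray: Narrow plain grey plastic tray, fixed to the bench: outside 160 mm (its x, the long way) by 76 mm (its y), rim 17.5 mm high, walls 5 mm, floor about 5 mm thick; inside 150 x 66 mm. The piston belongs here, along the tray's x, either way round. Origin: centre of the underside, on the bench; z up.
- sample_jar: Loose white jar with a black lid, 52 mm in diameter and 65 mm high, a bystander to be left alone. Origin: centre of the underside.
- beaker: Loose open glass beaker, 66 mm across the rim and 75 mm high, a bystander to be left alone. Origin: centre of the underside.
Not all that is in view belongs to the job. Leave any orange look-alike of the weight_tray alone. Leave any turquoise look-alike of the large_weight alone.

How it is judged (in metres and radians):
At the end, for the whole second after the job is handed in: Both weights stand upright (within 7 degrees) on the floor of the enamel tray, both sleeves stand upright (within 7 degrees) on the floor of the round dish, the piston lies flat between the walls of the narrow grey tray, lengthwise (within about 28 degrees); all five are at rest (x of large_weight in the frame of weight_tray between -0.066 and 0.066 m and y of large_weight in the frame of weight_tray between -0.041 and 0.041 m and z of each of large_weight, small_weight in the frame of weight_tray below 0.01 m and angle between each of large_weight, small_weight, long_sleeve, short_sleeve's own z axis and vertical below 0.12 rad and linear speed of each of large_weight, small_weight, long_sleeve, short_sleeve, piston below 0.02 m/s and angular speed of each of large_weight, small_weight, long_sleeve, short_sleeve, piston below 0.3 rad/s and x of small_weight in the frame of weight_tray between -0.066 and 0.066 m and y of small_weight in the frame of weight_tray between -0.041 and 0.041 m and horizontal distance between each of long_sleeve, short_sleeve and sleeve_dish below 0.054 m and z of each of long_sleeve, short_sleeve in the frame of sleeve_dish below 0.01 m and x of piston in the frame of piston_tray between -0.03 and 0.03 m and y of piston in the frame of piston_tray between -0.03 and 0.03 m and z of piston in the frame of piston_tray below 0.021 m and angle between the x axis of piston and the x axis of piston_tray, either way round below 0.5 rad and angle between piston's own x axis and vertical between 1.45 and 1.69 rad); the robot touches nothing.
It fails at once if the sample jar is moved more than 20 mm or tipped (distance of sample_jar from where it was at the start of the episode above 0.02 m or angle between sample_jar's own z axis and vertical above 0.35 rad).
It fails at once if the beaker is moved more than 20 mm or tipped (distance of beaker from where it was at the start of the episode above 0.02 m or angle between beaker's own z axis and vertical above 0.35 rad).
It also fails if it takes over 120 s, if anything falls off the work surface, if the arm or the gripper's body presses on something with over 40 N, if the wrist force passes 120 N, or if a joint passes its speed limit or range.

### The arm

A 7-joint arm with a two-finger parallel gripper is mounted at the origin on the work surface. World frame = base frame: x ahead of the robot, y to its left, z up, the work surface at z = 0. Lengths are in mm, angles in rad, forces in N, time in s.
With the tool pointing down it reaches from about 425 to 925 mm from the base axis. Payload 6.8 kg.
Tool frame: the origin (TCP) lies between the finger pads; the fingertips stand 14 mm ahead of it and the grasp point (between the pads) lies 5 mm behind it; z points along the fingers, y is the line along which they close (so a half turn about z gives the same grasp; the last joint's range is limited). The gripper opens to 85 mm and grips with 20 to 120 N. Pads are 22 mm wide; open, the fingers measure 114 mm over their backs; the gripper's body (76 mm by 85 mm) begins 54 mm behind the grasp point. The pads swing forward as they close: fully open they stand 13 mm farther back than shut.
Start: joints at [-1.372, 0.477, 0.022, 1.555, -0.011, 1.109, -0.083], TCP at [203.853, 643.499, 245.308] pointing down, gripper open.
Joint ranges: [-2.96, 2.96], [-0.34, 2.1], [-1.41, 1.46], [0.24, 2.44], [-1.37, 4.51], [0.17, 1.92], [-2.96, 2.96]. Speed limits (rad/s): [2.39, 2.39, 3.14, 3.14, 3.14, 3.14, 3.14].

### API

Orientations are given as a unit quaternion [x, y, z, w].
In Python, from rig import r gives the robot as it stands. Calls block until the motion is done:
- r.goto(position, orientation): joint-space move of the TCP to a pose.
- r.move_l(position, v=150, frame=None, f_stop=None): straight line of the TCP; frame=None keeps the orientation; v is the mean speed in mm/s. With f_stop (N) it stops when the force on the tool has changed by that much, and returns True; else False.
- r.movej(angles): joint-space move.
- r.gripper_to(opening): finger opening in mm; the grip force is fixed at half the most; returns when the fingers have stopped.
- r.hold(seconds).
- r.ik(position, orientation): joint angles nearest the present ones, or None.
- r.sense(): the state.
- r.camera(name): name is "scene" or "top" or "wrist"; returns (picture, depth): 420x560x3 uint8, blue, green, red; 420x560 float32, mm along the optical axis (not along the pixel's ray), 0 where there is no reading.
- r.camera_info(name): a dict with "camera_matrix" (3x3 intrinsics, pixels), "k1" (the pictures are not rectified: a ray, as slopes to the right and down, at radius r is drawn at 1 + k1 r^2 times it, then the intrinsics apply), "R" (3x3) and "t" (3): a world point X has camera coordinates R X + t; the wrist camera has in their place "tool_from_camera" (4x4, takes a point from camera to tool coordinates, whose origin is the TCP and whose axes are the flange's). Camera axes: x right, y down, z forward; pixel columns grow to the right and rows downward; lengths in mm; the calibration is good to about 2 mm. A picture is of the moment at which its call begins: read the wrist's pose just before it. camera_info takes no time and is no camera call.
A pose or a line that the arm cannot do raises r.IKError and nothing moves.
- r.job_done(): hands the job in; it is judged then, once.
Trained networks look in the newest picture that a camera, given by its name, has taken for a name from the list of things; names that differ only in an ending like _2 or _b are one class to them, and where a whole thing is asked for, a point or a joint stands for the part that bears it (a point fixed in the world has none). Each returns a list of dicts, best first, with "conf" (0 to 1); they miss things now and then, are a little off and sometimes report something else, mostly with a low value. They report only what shows in the picture. A call takes as long as a camera call. They do not tell look-alikes from the thing itself.
- r.boxes_of(camera, target): "location" ([column, row] in pixels, amid what is visible of it).
- r.silhouettes(camera, target): "region" (420x560 bool, what is visible of it) and "location" ([column, row] in pixels, amid what is visible of it).
- r.pinpoint(camera, target): "location" ([column, row] in pixels: a listed point, or the origin of a listed thing).
The state is a dict: "time": time; "joint_pos": joint angles; "joint_velocities": joint speeds; "joint_torque": joint torques, N m; "tcp_pos": TCP position; "tool_rot": TCP orientation; "ft_force": force on the tool from outside, world axes, zero at the start; "ft_torque": the same for the moment, N m; "gripper_width": finger opening in mm; "gripper_force": force on a finger pad.
Only numpy, scipy, OpenCV 4.12 (cv2) and the standard library are available. Lean on these libraries where they do the work, as an engineer would, in place of code of your own. Each camera call takes 0.05 s, during which the arm holds its last target. There are 200 camera calls.

## Working session

There is one attempt and no reset: what is moved stays moved. The work goes in short steps, each a Python script; the robot and the scene stay as the last script left them, time stands still between calls to the robot, and variables do not carry over. Pictures are saved under pics/ and viewed, at most 14 in all, crops included, and the job is handed in when it is done.

```bash
mkdir -p pics; ls; cat > h.py <<'E'
import numpy as np, cv2
from rig import r
from scipy.spatial.transform import Rotation as Rn
def ray(cam,px):
    i=r.camera_info(cam);K=np.array(i["camera_matrix"]);k=i["k1"]
    d=np.array([(px[0]-K[0,2])/K[0,0],(px[1]-K[1,2])/K[1,1]]);u=d.copy()
    for _ in range(10): u=d/(1+k*(u@u))
    if "R" in i: R=np.array(i["R"]);t=np.array(i["t"]);return -R.T@t,R.T@np.array([u[0],u[1],1])
    s=r.sense();T=np.eye(4);T[:3,:3]=Rn.from_quat(s["tool_rot"]).as_matrix();T[:3,3]=s["tcp_pos"]
    T=T@np.array(i["tool_from_camera"]);return T[:3,3],T[:3,:3]@np.array([u[0],u[1],1])
def atz(cam,px,z):
    o,d=ray(cam,px);return o+d*(z-o[2])/d[2]
def atd(cam,px,D):
    o,d=ray(cam,px);return o+d*D[int(round(px[1])),int(round(px[0]))]
E
python3 - <<'E'
from h import *
for c in("scene","top"):
    p,D=r.camera(c);cv2.imwrite(f"pics/{c}.png",p);np.save(c,D)
    for n in "large_weight small_weight long_sleeve short_sleeve piston weight_tray sleeve_dish piston_tray sample_jar beaker".split():
        for q in r.silhouettes(c,n):
            l=q["location"];print(c,n,round(q["conf"],2),np.round(l),q["region"].sum(),np.round(atd(c,l,D)))
s=r.sense();print(s["tcp_pos"],s["tool_rot"])
E
```

```text
pics
scene large_weight 0.93 [323. 171.] 447 [451. 156.  26.]
scene large_weight 0.63 [332. 209.] 525 [560. 175.  24.]
scene large_weight 0.27 [367. 149.] 217 [371. 267.  24.]
scene small_weight 0.74 [266. 169.] 260 [444.  19.  20.]
scene long_sleeve 0.58 [200. 170.] 278 [ 464. -137.   31.]
scene short_sleeve 0.59 [367. 147.] 215 [352. 271.  13.]
scene piston 0.69 [160. 146.] 217 [ 373. -260.   13.]
scene weight_tray 0.85 [254. 240.] 4196 [636.   5.   5.]
scene sleeve_dish 0.64 [129. 191.] 3132 [ 513. -300.    5.]
scene piston_tray 0.6 [378. 207.] 2087 [536. 282.   5.]
scene sample_jar 0.65 [351. 280.] 857 [751. 201.  65.]
scene beaker 0.68 [136. 267.] 1414 [ 716. -225.   18.]
top large_weight 0.91 [244. 248.] 336 [439. 155.  48.]
top large_weight 0.9 [236. 206.] 352 [543. 178.  47.]
top large_weight 0.38 [302. 247.] 199 [444.  12.  39.]
top small_weight 0.75 [301. 247.] 189 [443.  15.  42.]
top small_weight 0.34 [225. 123.] 347 [743. 207.  70.]
top long_sleeve 0.73 [367. 244.] 205 [ 455. -150.   23.]
top short_sleeve 0.55 [195. 280.] 188 [356. 277.  27.]
top short_sleeve 0.24 [390. 129.] 638 [ 751. -214.    1.]
top piston 0.52 [408. 276.] 255 [ 373. -260.   15.]
top piston 0.51 [192. 213.] 1939 [523. 292.   4.]
top weight_tray 0.87 [120. 206.] 3254 [538. 483.   0.]
top weight_tray 0.83 [304. 171.] 3299 [635.  10.   9.]
top weight_tray 0.21 [389. 130.] 637 [ 748. -211.    1.]
top sleeve_dish 0.73 [424. 218.] 3016 [ 521. -303.    5.]
top piston_tray 0.61 [303. 172.] 3318 [634.  11.   7.]
top piston_tray 0.56 [193. 212.] 1950 [526. 289.   4.]
top piston_tray 0.36 [300. 248.] 205 [441.  16.  42.]
top sample_jar 0.78 [227. 122.] 345 [748. 203.  67.]
top beaker 0.68 [390. 129.] 640 [ 752. -214.    1.]
[203.85418442 643.4872375  245.2985246 ] [ 1.52812948e-01  9.88255130e-01 -7.94976822e-06 -9.58668351e-06]
```

```bash
python3 -c "
import cv2
p=cv2.imread('pics/top.png');cv2.imwrite('pics/topcrop.png',cv2.resize(p[95:305,80:480][:, :],None,fx=2,fy=2,interpolation=cv2.INTER_CUBIC))
p=cv2.imread('pics/scene.png');cv2.imwrite('pics/scenecrop.png',cv2.resize(p[110:310,80:420],None,fx=2.3,fy=2.3,interpolation=cv2.INTER_CUBIC))"
```

```text
(no output)
```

View pics/topcrop.png

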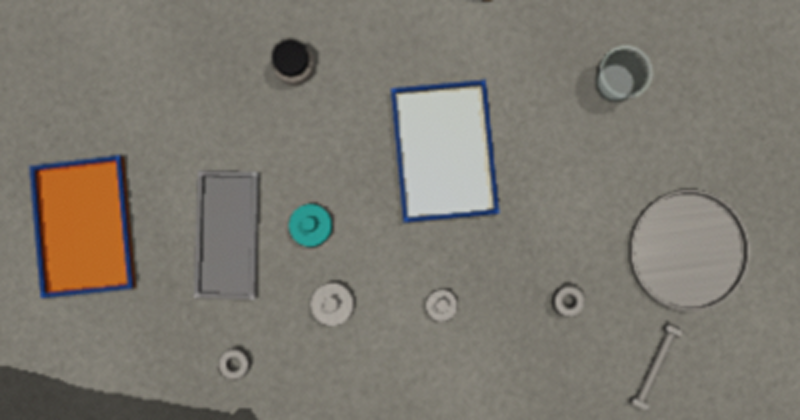

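View pics/scenecrop.png

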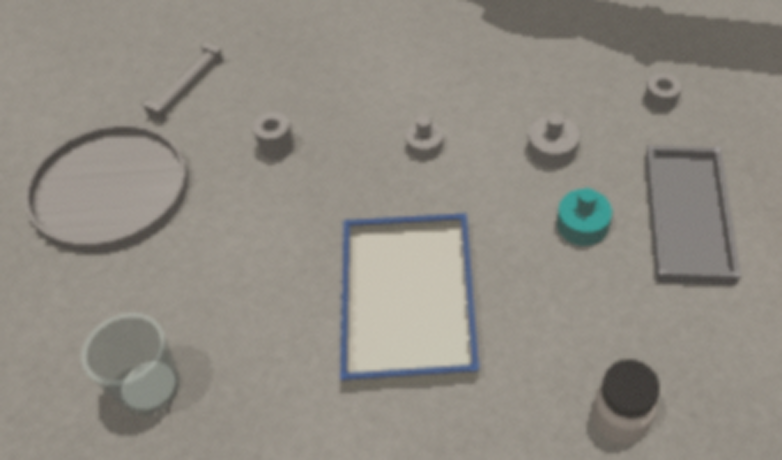

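Large-weight candidates: (244,248) is bare steel, (236,206) is turquoise, so it's (244,248). Enamel-tray candidates: (304,171) is white with a blue rim, (120,206) is orange, so it's (304,171). The enlarged top crop confirms both choices. Piston at (408,276), sleeves at (367,244) and (195,280), dish at (424,218), grey tray at (193,213).

```bash
cat >> h.py <<'E'
def pts(cam,mask,D):
    v,u=np.nonzero(mask&(D>0));return np.array([atd(cam,(a,b),D) for a,b in zip(u,v)])
def rect(P):
    (c,s,a)=cv2.minAreaRect(P[:,:2].astype(np.float32))
    if s[0]<s[1]: s=s[::-1];a+=90
    return np.round(c,1),np.round(s,1),round((a+90)%180-90,1)   # centre,size,yaw deg of long axis
def quat(yaw):  # finger axis y at world yaw (deg, mod 180), tool down
    y=np.array([np.cos(np.radians(yaw)),np.sin(np.radians(yaw)),0]);z=np.array([0,0,-1.])
    return Rn.from_matrix(np.c_[np.cross(y,z),y,z]).as_quat()
def bestq(p,yaw):
    best=None
    for a in (yaw,yaw+180):
        q=r.ik(list(p),list(quat(a)))
        if q is not None:
            c=np.abs(np.array(q)-r.sense()["joint_pos"]).max()
            if best is None or c<best[0]: best=(c,quat(a))
    if best is None: raise SystemExit(f"no ik {p} {yaw}")
    return list(best[1])
E
python3 - <<'E'
from h import *
p,D=r.camera("top")
def near(n,l): 
    c=[q for q in r.silhouettes("top",n) if np.hypot(*(np.array(q["location"])-l))<12]
    return c[0]["region"] if c else None
for n,l in dict(weight_tray=(304,171),sleeve_dish=(424,218),piston_tray=(193,213),piston=(408,276)).items():
    m=near(n,l)
    if m is None: print(n,None);continue
    P=pts("top",m,D);print(n,rect(P),P[:,:2].min(0).round(),P[:,:2].max(0).round(),np.percentile(P[:,2],[5,50,95]).round(1))
print(np.round(r.camera_info("wrist")["tool_from_camera"],2))
print(r.camera_info("wrist")["camera_matrix"])
for p,y in [((450,155,250),90),((450,155,250),0),((443,15,200),0),((443,15,200),90),((352,273,200),0),((373,-260,200),-25),((373,-260,200),150),((521,-303,50),0),((521,-303,50),90),((635,10,60),0),((635,10,60),90)]:
    q=[r.ik(list(p),list(quat(a))) for a in (y,y+180)]
    print(p,y,[None if a is None else np.round(a,2) for a in q])
E
```

```text
Traceback (most recent call last):
  File "h.py", line 16, in pts
    v,u=np.nonzero(mask&(D>0));return np.array([atd(cam,(a,b),D) for a,b in zip(u,v)])
                                                ~~~^^^^^^^^^^^^^
  File "h.py", line 14, in atd
    o,d=ray(cam,px);return o+d*D[int(round(px[1])),int(round(px[0]))]
        ~~~^^^^^^^^
  File "h.py", line 5, in ray
    i=r.camera_info(cam);K=np.array(i["camera_matrix"]);k=i["k1"]
ValueError: time passes only in moves, steps and waits
```

```bash
python3 - <<'E'
s=open('h.py').read()
a=s.index("def ray");b=s.index("def rect")
s=s[:a]+'''def cam(name):   # K,k1,camera-to-world 4x4
    i=r.camera_info(name);T=np.eye(4)
    if "R" in i: R=np.array(i["R"]);T[:3,:3]=R.T;T[:3,3]=-R.T@np.array(i["t"])
    else:
        s=r.sense();T[:3,:3]=Rn.from_quat(s["tool_rot"]).as_matrix();T[:3,3]=s["tcp_pos"];T=T@np.array(i["tool_from_camera"])
    return np.array(i["camera_matrix"]),i["k1"],T
def rays(C,px):
    K,k,T=C;d=(np.atleast_2d(px)-K[:2,2])/[K[0,0],K[1,1]];u=d
    for _ in range(15): u=d/(1+k*(u**2).sum(1,keepdims=True))
    return T[:3,3],np.c_[u,np.ones(len(u))]@T[:3,:3].T
def atz(C,px,z):
    o,d=rays(C,px);return o+d*((z-o[2])/d[:,2])[:,None]
def pts(C,mask,D):
    v,u=np.nonzero(mask&(D>0));o,d=rays(C,np.c_[u,v]);return o+d*D[v,u][:,None]
'''+s[b:]
open('h.py','w').write(s)
E
python3 - <<'E'
from h import *
C=cam("top");p,D=r.camera("top")
def near(n,l): 
    c=[q for q in r.silhouettes("top",n) if np.hypot(*(np.array(q["location"])-l))<12]
    return c[0]["region"] if c else None
for n,l in dict(weight_tray=(304,171),sleeve_dish=(424,218),piston_tray=(193,213),piston=(408,276)).items():
    m=near(n,l)
    if m is None: print(n,None);continue
    P=pts(C,m,D);print(n,rect(P),P[:,:2].min(0).round(),P[:,:2].max(0).round(),np.percentile(P[:,2],[5,50,95]).round(1))
print(np.round(r.camera_info("wrist")["tool_from_camera"],2))
print(r.camera_info("wrist")["camera_matrix"])
for p,y in [((450,155,250),90),((450,155,250),0),((443,15,200),0),((443,15,200),90),((352,273,200),0),((373,-260,200),-25),((521,-303,50),0),((521,-303,50),90),((635,10,60),0),((635,10,60),90)]:
    q=[r.ik(list(p),list(quat(a))) for a in (y,y+180)]
    print(p,y,[None if a is None else np.round(a,2) for a in q])
E
```

```text
weight_tray (array([639.6,  13.7]), array([180.5, 127. ]), 6.5) [548. -53.] [732.  84.] [ 0.2  5.6 22.8]
sleeve_dish (array([ 516.8, -300.4]), array([155.8, 155. ]), -66.6) [ 440. -382.] [ 594. -223.] [-0.7  4.3 17.7]
piston_tray (array([526.8, 289.1]), array([162.4,  76.4]), 0.6) [446. 250.] [608. 327.] [ 0.7  6.1 19.4]
piston (array([ 369.3, -258.3]), array([108.5,  22.5]), -23.5) [ 319. -289.] [ 420. -227.] [-1.1 15.6 23.3]
[[   0.     -0.96   -0.29   72.74]
 [   1.      0.      0.      0.73]
 [   0.     -0.29    0.96 -127.41]
 [   0.      0.      0.      1.  ]]
[[298.06341652   0.         282.32063476]
 [  0.         298.06341652 208.25712931]
 [  0.           0.           1.        ]]
(450, 155, 250) 90 [array([-0.74,  0.14,  0.3 ,  2.03, -0.05,  0.98,  1.16]), array([-1.11,  0.16,  0.73,  2.05, -0.12,  0.98, -1.89])]
(450, 155, 250) 0 [array([-0.92,  0.14,  0.51,  2.04, -0.08,  0.98, -0.37]), array([-0.5 ,  0.14,  0.04,  2.01, -0.01,  0.99,  2.69])]
(443, 15, 200) 0 [array([-0.79,  0.17,  0.7 ,  2.17, -0.14,  0.85, -0.01]), array([ 0.83,  0.36, -1.17,  2.08,  0.4 ,  0.96,  2.59
[... 249 characters left out ...]
,  0.04,  0.86,  2.3 ])]
(373, -260, 200) -25 [array([-0.44,  0.28,  1.09,  2.16, -0.33,  0.88,  0.41]), array([-0.56,  0.42,  1.31,  2.16, -0.51,  0.93, -2.53])]
(521, -303, 50) 0 [array([ 0.04,  0.67,  0.52,  1.9 , -0.5 ,  0.71,  0.86]), array([-0.35,  1.1 ,  1.26,  1.92, -1.2 ,  1.14, -1.72])]
(521, -303, 50) 90 [array([ 0.02,  0.67,  0.55,  1.9 , -0.52,  0.71,  2.45]), array([-0.27,  0.92,  1.05,  1.92, -1.01,  0.95, -0.29])]
(635, 10, 60) 0 [array([-0.49,  0.69,  0.53,  1.81, -0.49,  0.77,  0.3 ]), array([-0.04,  0.63, -0.11,  1.78,  0.09,  0.74,  2.95])]
(635, 10, 60) 90 [array([-0.28,  0.64,  0.23,  1.8 , -0.2 ,  0.73,  1.63]), array([-0.57,  0.73,  0.65,  1.82, -0.6 ,  0.8 , -1.18])]
```

```bash
cat >> h.py <<'E'
def look(name,xy,yaw,top,zv=150,file=None):
    p=[xy[0],xy[1],zv];r.goto(p,bestq(p,yaw));r.hold(0.2)
    C=cam("wrist");im,D=r.camera("wrist")
    if file: cv2.imwrite(f"pics/{file}.png",im)
    for q in r.silhouettes("wrist",name):
        P=pts(C,q["region"],D)
        if len(P)==0: continue
        T=P[abs(P[:,2]-top)<4]
        print(name,round(q["conf"],2),"top pts",len(T),"zmax",np.percentile(P[:,2],98).round(1),"mask mean",P.mean(0).round(1))
        if len(T)<15: continue
        c=np.r_[(T[:,:2].min(0)+T[:,:2].max(0))/2];print("  top mean",T.mean(0).round(1),"mid",c.round(1),"ext",np.ptp(T[:,:2],axis=0).round(1))
        if np.hypot(*(T[:,:2].mean(0)-xy))<25: return T
def pick(xy,yaw,z,op,lift=200):
    p=[xy[0],xy[1],z+50];q=bestq(p,yaw);r.gripper_to(op);r.goto(p,q)
    if r.move_l([xy[0],xy[1],z],v=80,f_stop=15): print("touch at",r.sense()["tcp_pos"])
    r.gripper_to(0);s=r.sense();print("grip",s["gripper_width"],s["gripper_force"],s["tcp_pos"])
    r.move_l([xy[0],xy[1],lift],v=150);print("lifted",r.sense()["gripper_width"],r.sense()["time"])
def place(xy,yaw,z,op,lift=200):
    p=[xy[0],xy[1],lift];r.goto(p,bestq(p,yaw));r.move_l([xy[0],xy[1],z+25],v=150)
    print("stop",r.move_l([xy[0],xy[1],z-4],v=30,f_stop=4),"z",r.sense()["tcp_pos"],"expected",z)
    r.gripper_to(op);r.move_l([xy[0],xy[1],lift],v=150);print("t",r.sense()["time"])
E
python3 - <<'E'
from h import *
T=look("large_weight",(441,155),95,50,file="w1")
print(r.sense()["joint_pos"],r.sense()["time"])
E
```

```text
large_weight 0.84 top pts 274 zmax 49.2 mask mean [531.8 179.   25.5]
  top mean [538.6 180.2  48.5] mid [539.3 180.3] ext [18.3 16.9]
large_weight 0.75 top pts 371 zmax 49.4 mask mean [438.4 150.3  27.6]
  top mean [441.1 150.6  48.8] mid [441.5 150.7] ext [17.6 17.2]
[-0.66414793  0.26719418  0.22312614  2.14106338 -0.08663917  0.74143837
  1.27399873] 3.7417
```

View pics/w1.png

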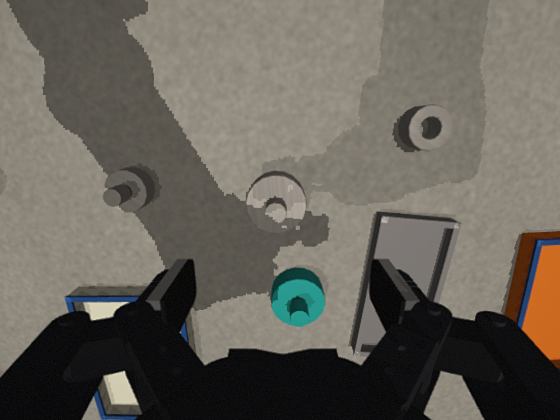

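The wrist view shows the steel weight at (275,200) and the turquoise one at (298,297). The knob measures about 17.5 mm wide with its top at 49 mm, which fits. I'll pick at (441.3,150.7).

```bash
python3 - <<'E'
from h import *
pick((441.3,150.7),95.5,43,38)
a=np.radians(5.5);c=np.array([637,12]);u=np.array([np.cos(a),np.sin(a)])
place(c+32*u,95.5,49,38)
T=look("small_weight",(443,15),95.5,42,file="w2")
print(r.sense()["joint_pos"])
E
```

```text
grip 15.389044047198198 58.47362279891968 [441.7573458  150.50629875  43.5771822 ]
lifted 15.866186503418076 6.9083
stop True z [668.46310045  14.99148923  48.69078911] expected 49
t 11.225
[-0.52778615  0.23863396  0.40596182  2.20062789 -0.14055973  0.72548088
  1.63987602]
```

View pics/w2.png

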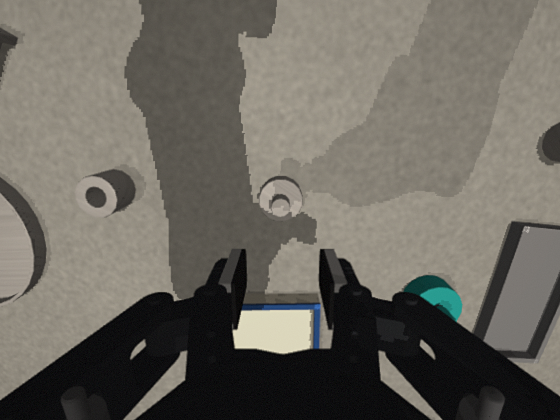

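```bash
python3 - <<'E'
from h import *
T=look("small_weight",(443,12),95.5,42)
C=cam("wrist");_,D=r.camera("wrist");P=pts(C,D>0,D)
T=P[(abs(P[:,2]-41)<5)&(np.hypot(P[:,0]-443,P[:,1]-14)<25)];print(len(T),T.mean(0).round(1),np.ptp(T,axis=0).round(1))
print(r.sense()["gripper_width"])
E
```

```text
small_weight 0.78 top pts 269 zmax 41.6 mask mean [439.5  13.4  22.5]
  top mean [442.3  13.7  40.7] mid [442.3  13.9] ext [15.1 15.2]
283 [442.   13.6  40.6] [15.2 15.3  6.7]
38.35432810525318
```

```bash
python3 - <<'E'
from h import *
pick((442.2,13.8),95.5,38,38)
a=np.radians(5.5);c=np.array([637,12]);u=np.array([np.cos(a),np.sin(a)])
place(c-32*u,95.5,44,38)
T=look("long_sleeve",(457,-147),0,36,file="w3")
C=cam("top");p,D=r.camera("top");cv2.imwrite("pics/top2.png",cv2.resize(p[95:305,80:480],None,fx=2,fy=2))
for n in("large_weight","small_weight"):
    for q in r.silhouettes("top",n):
        P=pts(C,q["region"],D);T=P[P[:,2]>P[:,2].max()-5];print(n,round(q["conf"],2),T.mean(0).round())
print(r.sense()["joint_pos"])
E
```

```text
grip 13.558553369232516 58.49046170711517 [442.67584527  13.67733459  38.48525654]
lifted 13.508690299379952 15.975
stop True z [604.85401392   8.71592291  43.53181312] expected 44
t 20.0417
long_sleeve 0.9 top pts 1121 zmax 36.0 mask mean [ 450.8 -142.9   29.7]
  top mean [ 450.6 -144.1   34.7] mid [ 450.8 -144.6] ext [36.8 36.4]
large_weight 0.92 [669.  17.  57.]
large_weight 0.57 [538. 184.  54.]
small_weight 0.7 [607.  12.  49.]
small_weight 0.38 [365. 273.  29.]
[-0.54889389  0.40702718  0.91176262  2.14343723 -0.45462997  0.79344378
  0.6518908 ]
```

View pics/top2.png

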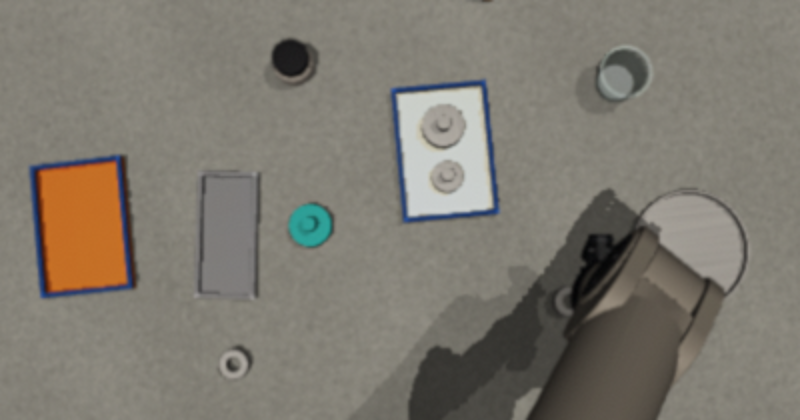

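Both weights stand in the white tray, at crop pixels (444,125) and (448,176). Next are the sleeves. The wrist camera puts the long sleeve's top ring at (450.8,-144.4), with an extent of about 37 mm, as it should be.

```bash
python3 - <<'E'
from h import *
T=look("sleeve_dish",(518,-301),0,18,zv=200)
pick((450.8,-144.4),0,19,60)
place((518,-333),0,23,52)
T=look("short_sleeve",(355,275),0,26,file="w4")
print(r.sense()["joint_pos"])
E
```

```text
sleeve_dish 0.67 top pts 1744 zmax 17.3 mask mean [ 516.8 -302.1    4.7]
  top mean [ 516.9 -299.5   16.5] mid [ 516.7 -303.2] ext [155.6 154.6]
grip 37.04949844275474 59.108742121607065 [ 451.04061439 -144.46165259   19.77760535]
lifted 36.930151452633034 26.2417
stop True z [ 517.83243141 -332.84111196   23.85689386] expected 23
t 30.6167
short_sleeve 0.72 top pts 1027 zmax 26.2 mask mean [363.7 274.5  21.6]
  top mean [363.9 273.7  24.7] mid [363.7 273.2] ext [35.5 37. ]
[-1.6408471   0.39574145  1.04559303  2.21350342 -0.49162335  0.78439052
 -0.26919744]
```

```bash
python3 - <<'E'
from h import *
pick((363.7,273.4),0,17,58)
place((518,-270),0,21,50)
T=look("piston",(370,-258),66.5,17,zv=170,file="w5")
C=cam("wrist");_,D=r.camera("wrist");P=pts(C,D>0,D)
T=P[(P[:,2]>8)&(P[:,2]<26)&(np.hypot(P[:,0]-370,P[:,1]+258)<70)];print(len(T),rect(T))
print(r.sense()["joint_pos"])
E
```

```text
grip 36.60072496303158 58.63181088119745 [363.90792918 273.73579321  17.89678081]
lifted 36.90119790293244 36.3083
stop True z [ 517.87142659 -269.88414829   22.01319104] expected 21
t 41.9
piston 0.64 top pts 0 zmax 11.0 mask mean [599.4  -9.4   7.5]
piston 0.6 top pts 1212 zmax 21.8 mask mean [ 367.2 -259.7   15.4]
  top mean [ 366.8 -259.5   16.1] mid [ 367.6 -259.9] ext [107.   62.5]
1579 (array([ 368.2, -260.1]), array([110. ,  21.8]), -24.3)
[-0.26528087  0.28158639  0.87143472  2.18675327 -0.30201681  0.79385262
  1.96194488]
```

View pics/w5.png

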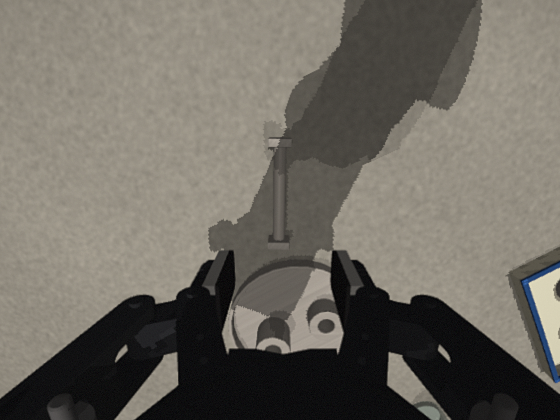

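The wrist view shows the piston running from (278,143) to (279,240), 110 x 22 mm as expected. Both sleeves stand in the dish. I'll pick up the piston.

```bash
python3 - <<'E'
from h import *
pick((368.2,-260.1),65.7,16,40)
C=cam("wrist");im,_=r.camera("wrist");cv2.imwrite("pics/w6.png",im)
place((527,289),90.6,21.5,40)
p=[480,0,280];r.goto(p,bestq(p,90));print(r.sense()["joint_pos"],r.sense()["time"])
T,D=r.camera("top");cv2.imwrite("pics/top3.png",cv2.resize(T[95:305,80:480],None,fx=2,fy=2))
im,_=r.camera("scene");cv2.imwrite("pics/scene3.png",cv2.resize(im[110:310,80:420],None,fx=2.3,fy=2.3))
E
```

```text
grip 9.535440086997683 58.58369171619415 [ 368.56464346 -260.2506977    16.57903751]
lifted 9.049334025282047 46.5
stop True z [526.78144225 288.93362722  21.65968081] expected 21.5
t 52.3
[-1.23434281  0.28646191  1.338124    2.01498043 -0.31657569  1.08022257
  1.82096473] 53.4583
```

View pics/top3.png

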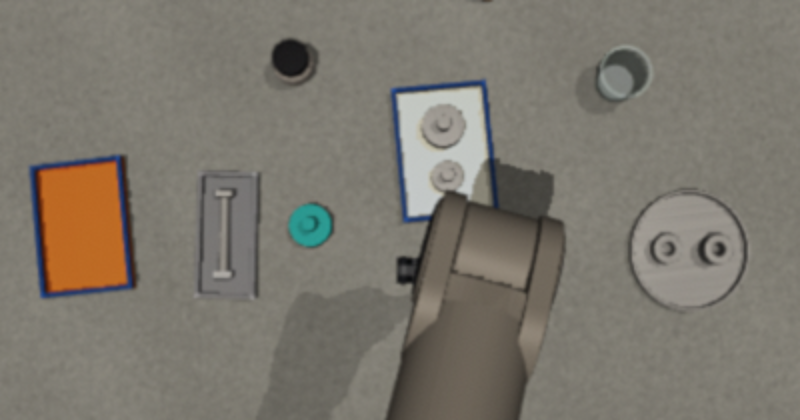

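View pics/scene3.png

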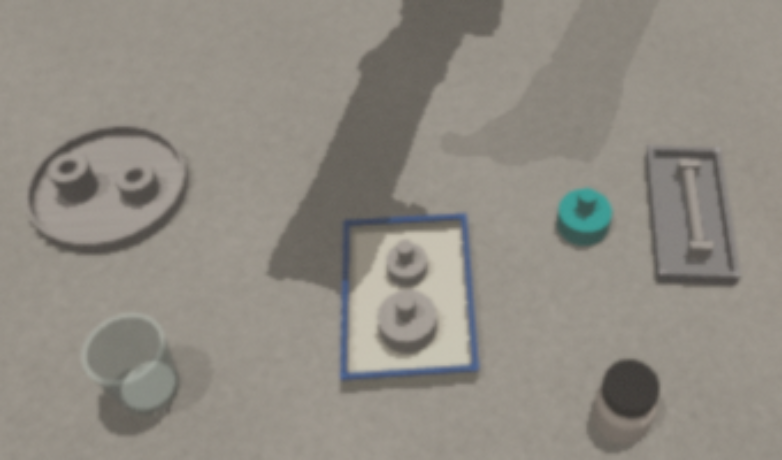

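Everything is in place. In the scene crop, the weights are at (406,260) and (407,320), the sleeves at (73,178) and (137,183), and the piston lies along the grey tray at (695,205). The jar and beaker haven't moved.

```bash
python3 -c "
from rig import r
r.hold(0.5);print(r.job_done())"
```

```text
the job is handed in; nothing more can be done
None
```

The job is handed in after about 54 s of robot time; the last pictures show both weights standing in the enamel tray, both sleeves standing in the steel dish and the piston lengthwise in the grey tray, with the jar and beaker where they stood, but the judge's verdict was not shown.

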